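Turn a specimen carrier over with the lifter

ROBOT

A 6-joint arm with a two-finger parallel gripper is mounted at the origin on a cart in front of the work surface, level with it; the furniture and walls round the work are solid. World frame = base frame: x ahead of the robot, y to its left, z up, the work surface at z = 0. Lengths are in m, angles in rad, forces in N, time in s.
With the tool pointing down it reaches from about 0.35 to 0.775 m from the base axis. Payload 5.5 kg.
Tool frame: the origin (TCP) lies on the mounting face of the last link; the fingertips stand 173 mm ahead of it and the grasp point (between the pads) lies 155 mm ahead of it; z points along the fingers, y is the direction in which the jaws open and shut (so a half turn about z gives the same grasp; the last joint's range is limited). The gripper opens to 85 mm and grips with 20 to 120 N. Pads are 22 mm wide; open, the fingers measure 114 mm over their backs; the gripper's body (76 mm by 85 mm) begins 54 mm behind the grasp point. The pads swing forward as they close: fully open they stand 13 mm farther back than shut.
Start: joints at [1.129, 0.313, 0.046, 1.304, 0, 1.431], TCP at [0.171, 0.549, 0.405] pointing down, gripper open.
Joint ranges: [-2.76, 2.76], [-0.86, 1.69], [-1.03, 1.26], [-2.2, 2.34], [-1.47, 1.5], [-3.14, 3.14]. Speed limits (rad/s): [2.57, 2.57, 3.14, 3.14, 3.14, 3.14].

INTERFACE

Orientations are given as a unit quaternion [w, x, y, z].
In Python, from workcell import * gives the robot as it stands. The module is installed in compiled form; this text tells all that it offers.
- The arm moves only by the shell command python3 -m crank 'ROWS' [FORCE]. ROWS is JSON, a list of rows, each a list of 7 numbers: the shift along the tool's x, y, z in mm, then the turn, a rotation vector about the tool's x, y, z in degrees, then the opening, from 0 (shut) to 1 (fully open). A call has exactly 8 rows; each row shifts and turns the commanded pose from where the row before left it, along the tool's axes as they then stand; what a row does not reach is not made up. A row lasts 1/8 s, in which the tool goes at most 62.5 mm and 10.7 degrees, less where a joint would pass 70% of its speed; a pose out of reach is approached as far as the arm can. A call with a gripper value outside its range is refused whole. The fingers move at their own pace and stop on an object; FORCE is the grip in N (left out, the last holds). Time passes only in rows, so rows that do not move let the fingers close, or fill a call up. It gives the time, the measured TCP pose, the force and the opening at its end, in the units of the state.
- get_state(): the state, without advancing time (a new reading comes with each control period).
- read_camera(name): name is "scene" or "side" or "wrist"; returns the picture (384x512x3 uint8, blue, green, red); there is no depth.
- calibration(name): a dict with "fx", "fy", "cx", "cy" (pixels), "k1" (the pictures are not rectified: a ray, as slopes to the right and down, at radius r is drawn at 1 + k1 r^2 times it, then the intrinsics apply), "extrinsics" (4x4, takes a point from world to camera coordinates). Camera axes: x right, y down, z forward; pixel columns grow to the right and rows downward; lengths in m; the calibration is good to about 2 mm. A picture is of the moment at which its call begins: read the wrist's pose just before it. calibration takes no time and is no camera call; for the wrist camera it gives the pose at the moment of the call.
- hand_in(): hands the job in, once; it reports no verdict.
The state is a dict: "clock": time; "joint_pos": joint angles; "qvel": joint speeds; "tau": joint torques, N m; "tcp_pos": TCP position; "orientation": TCP orientation; "wrist_force": force on the tool from outside, world axes, zero at the start; "ft_torque": the same for the moment, N m; "finger_gap": finger opening in m.
Only numpy, scipy, OpenCV 4.12 (cv2) and the standard library are available. Lean on these libraries where they do the work, as an engineer would, in place of code of your own. Each camera call takes 0.05 s, during which the arm holds its last target.

TASK

The specimen carrier lies face up on the low ledge of the white turn-over stand and its back is wanted for inspection: first clear the can off the stand's upper shelf, setting it upright on the floor of the tray. Then take the lifter from its rest, slide its blade under the carrier's free edge and tip the carrier over the step so that it lies flat, face down, on the upper shelf, and lay the lifter back in its rest, blade pointing the same way as before. The gripper must never touch the carrier, the carrier must not fall off the stand, and everything else, the pieces in the tray too, stays where it is.

Things in the scene. Friction and masses are not known exactly. Their poses are not given: they have to be found in the camera images.
- stand: White turn-over stand, fixed, 127 mm long (own x -55 to +72), 90 mm wide. Origin at bench level under its step, z up, +x the turning direction. Base block 30 mm high; on it two rails along x (x -52 to 0, y 24 to 32 and -32 to -24), tops at z 40 mm, open in front (-x) and between. For x 0 to 72 the upper shelf, top z 44 mm; lip at x 66 to 72 up to z 50 mm.
- ledge_front (a point): Middle of the gap's front mouth on the low ledge, stand frame (-52, 0, 35) mm, axes as the stand: a blade enters here along +x, between the rails, in the gap z 30 to 40 mm under the carrier.
- step (a point): Middle of the upper shelf's edge, stand frame (0, 0, 44) mm, axes as the stand: below it a 4 mm upright face stops the carrier from sliding on when its front edge is raised, and it turns over about this edge.
- carrier: Loose flat aluminium carrier, 50 (own x) x 64 x 8 mm, about 70 g; recessed face with white insert up (+z), plain back down. Origin at the centre of its back; own x along the stand's within 0.05 rad. It starts on the rails, back at z 40 mm, rear (+x) edge 3 to 6 mm short of the step, front edge within 4 mm of the rails' front ends. Turned over on the shelf, its origin is on top, z 52 mm.
- lifter: Loose cranked lifter, 180 mm long, about 110 g. Origin at the centre of the grey handle, +x to the blade tip, +z up. Handle: flat-sided bar x +-55, 16 mm wide (y), z +-7; grip it at its middle across the 16 mm. Level steel blade 26 mm wide, 2 mm thick, x 73 to 125, underside at z -35; a 14 mm wide crank joins them (x 47 to 80). At the start its x is along the rest's x.
- blade_tip (a point): Centre of the underside of the lifter's blade tip, lifter frame (125, 0, -35) mm; axes as the lifter.
- lifter_rest: White rest for the lifter, fixed. Origin at bench level under its middle, z up, x along the lifter as it lies. Base plate 120 x 60 x 8 mm; yokes 8 mm thick at x -38 and +38 mm, free between x -34 and +34. The handle lies in their notches, 23 mm wide, floor z 45 mm, cheeks up to z 55 mm, flared to z 64 mm. Lifter home: its origin at (0, 0, 52) mm here.
- can: Loose lidded round can, grey with black lid, 36 mm diameter, 57 mm high, origin at the centre of its underside; it stands on the stand's upper shelf at the start (underside z 44 mm).
- tray: Blue shallow specimen tray, fixed; 115 (own x) x 170 (own y) mm, 20 mm high, walls 4 mm, floor at z 5 mm, origin at the centre of its underside.
- specimen_a: Round black mounted specimen, 30 mm diameter, 16 mm high, origin at the centre of its underside, standing in the tray; stays.
- specimen_b: Round black mounted specimen, 30 mm diameter, 19 mm high, origin at the centre of its underside, standing in the tray; stays.
- dropper_bottle: Dropper bottle, 34 mm diameter, 102 mm high, origin under its centre, beside the stand; stays.
- grease_pot: Round pot with lid, 62 mm diameter, 35 mm high, origin under its centre, beside the stand; stays.
- beaker: Clear beaker, 55 mm diameter, 68 mm high, origin under its centre, beside the lifter's way in; stays.
- tape_roll: Roll of tape lying flat, 62 mm diameter, 18 mm high, origin under its centre; stays.
- marker: White marker with black cap, 135 mm long (own y), 19 mm high, lying at the back, origin under its centre; stays.

How it is judged:
On the way, in this order (a step that is already met when the one before it is completed fails the run):
1. the can stands upright on the tray's floor, released (x of can in the frame of tray between -0.042 and 0.042 m and y of can in the frame of tray between -0.07 and 0.07 m and height (world z) of can below 0.012 m and angle between can's own z axis and vertical below 0.1 rad and contact force between the fingers and can below 0.05 N), for 0.2 s.
2. the carrier is tipped up by the lifter (angle between carrier's own z axis and vertical above 0.4 rad and contact force between lifter and carrier above 0.03 N and distance between lifter and lifter_rest above 0.1 m), for 0.04 s.
3. the carrier lies flat, face down, on the upper shelf (angle between carrier's own z axis and vertical above 3.05 rad and x of carrier in the frame of stand between 0.01 and 0.05 m and y of carrier in the frame of stand between -0.025 and 0.025 m and height (world z) of carrier between 0.049 and 0.055 m), for 0.2 s.
At the end, for the whole second after the job is handed in: Can upright (0.1 rad) on the tray floor; carrier face down and flat (0.09 rad) on the upper shelf, centre 10 to 50 mm past the step, within 25 mm of the midline; lifter level in its rest, within 12 mm along and 6 mm across of home, blade as at the start; all released and at rest (all of step 1 and all of step 3 and x of lifter in the frame of lifter_rest between -0.012 and 0.012 m and y of lifter in the frame of lifter_rest between -0.006 and 0.006 m and height (world z) of lifter between 0.049 and 0.056 m and angle between lifter's own z axis and vertical below 0.1 rad and x of blade_tip in the frame of lifter_rest above 0.1 m and linear speed of each of can, carrier, lifter below 0.02 m/s); the robot touches nothing.
It fails at once if the gripper or arm touches the carrier (contact force between any of the fingers, the arm and carrier above 0.3 N).
It fails at once if the carrier leaves the stand (height (world z) of carrier below 0.03 m).
It fails at once if a specimen in the tray, the dropper bottle, grease pot, beaker, tape roll or marker is moved more than 20 mm (distance of any of specimen_a, specimen_b, dropper_bottle, grease_pot, beaker, tape_roll, marker from where it was at the start of the episode above 0.02 m).
It also fails if it takes over 72 s, if anything falls off the work surface, if the arm or the gripper's body presses on something with over 40 N, if the wrist force passes 120 N, or if a joint passes its speed limit or range.

## Working session

There is one attempt and no reset: what is moved stays moved. The work goes in short steps, Python scripts to look and compute and a shell command to move; the robot and the scene stay as the last step left them, time stands still between calls to the robot, and variables do not carry over. Pictures are saved under pics/ and viewed, and the job is handed in when it is done.

```bash
mkdir -p pics; ls; python3 - <<'E'
from workcell import *
import cv2, numpy as np
s=get_state(); print(s)
for n in ["scene","side","wrist"]:
    c=calibration(n); print(n,{k:(np.round(v,4).tolist() if k=="extrinsics" else v) for k,v in c.items()})
    cv2.imwrite(f"pics/{n}0.png",read_camera(n))
E
```

```text
pics
{'clock': 0.0, 'joint_pos': array([ 1.12941371e+00,  3.14014902e-01,  4.49654595e-02,  1.30357975e+00,
       -1.46920638e-05,  1.43116714e+00]), 'qvel': array([-2.21016016e-04,  7.01699904e-05, -7.67442580e-04,  1.87048703e-03,
       -2.23412698e-04,  4.81577510e-04]), 'tau': array([-2.75523225e-04, -4.80625319e+01,  2.98534405e+01,  1.94529112e-02,
       -4.73687419e-05,  5.01410369e-06]), 'tcp_pos': array([0.1708302 , 0.54883378, 0.40379479]), 'orientation': array([-2.55462558e-04,  1.50304875e-01,  9.88639269e-01, -8.80139435e-04]), 'wrist_force': array([-0.28257499, -0.05998757,  0.4242136 ]), 'ft_torque': array([0.01968988, 0.01624798, 0.00540014]), 'finger_gap': 0.08545900529708512}
scene {'fx': 349.966228096627, 'fy': 349.966228096627, 'cx': 253.31930762010128, 'cy': 187.56585451442385, 'k1': -0.09056266085927797, 'extrinsics': [[0.6137, -0.7893, -0.021, -0.3409], [-0.4622, -0.3376, -0.82, 0.3186], [0.6401, 0.5129, -0.572, 0.6018], [0.0, 0.0, 0.0, 1.0]]}
side {'fx': 420.87814033342966, 'fy': 420.87814033342966, 'cx': 252.75098095262692, 'cy': 188.27060766143617, 'k1': -0.07510515727369882, 'extrinsics': [[-0.9705, -0.2412, -0.0038, 0.5637], [-0.0957, 0.3992, -0.9119, 0.1246], [0.2215, -0.8846, -0.4105, 0.983], [0.0, 0.0, 0.0, 1.0]]}
wrist {'fx': 294.33118192127785, 'fy': 294.33118192127785, 'cx': 251.95276284185206, 'cy': 188.42664412286044, 'k1': -0.06384649854456599, 'extrinsics': [[0.2973, 0.9548, -0.0012, -0.5736], [0.9025, -0.2806, 0.3268, -0.0428], [0.3117, -0.0982, -0.9451, 0.3807], [0.0, 0.0, 0.0, 1.0]]}
```

View pics/scene0.png

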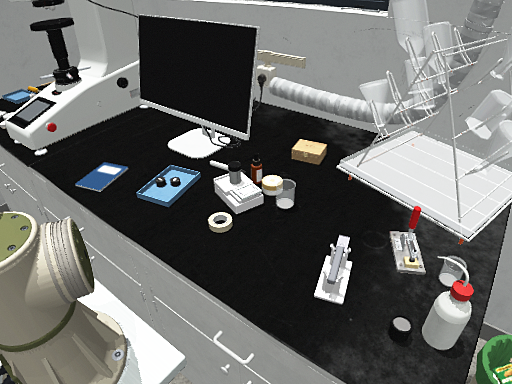

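View pics/side0.png

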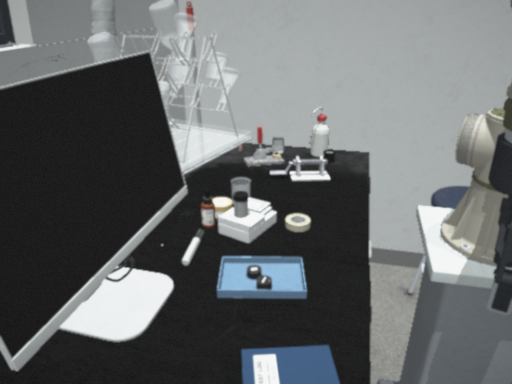

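View pics/wrist0.png

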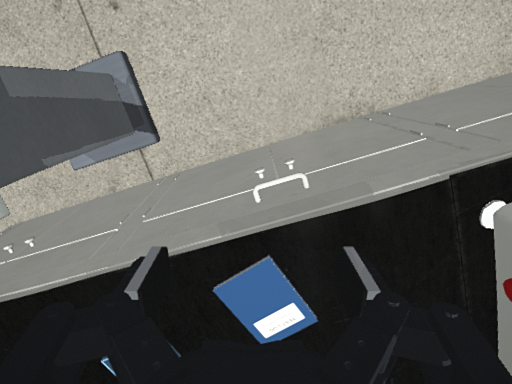

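The scene view shows the tray at (168,184) and the stand at (237,192), with the can on it at (235,172). The lifter on its rest is at (335,268), the beaker at (286,193) and the tape at (220,222). Next I'll get rough positions and zoomed views.

```bash
cat > h.py <<'E'
from workcell import *
import cv2, numpy as np
from scipy.spatial.transform import Rotation as R
def K(c): return np.array([[c["fx"],0,c["cx"]],[0,c["fy"],c["cy"]],[0,0,1.]])
def ray(c,px):
    x=(np.array(px,float)-[c["cx"],c["cy"]])/[c["fx"],c["fy"]]
    u=x.copy()
    for _ in range(20): u=x/(1+c["k1"]*(u@u))
    E=np.array(c["extrinsics"]); Rm=E[:3,:3]; o=-Rm.T@E[:3,3]
    d=Rm.T@np.array([u[0],u[1],1]); return o,d/np.linalg.norm(d)
def onz(c,px,z):
    o,d=ray(c,px); return o+d*(z-o[2])/d[2]
def proj(c,P):
    E=np.array(c["extrinsics"]); P=np.atleast_2d(P); q=P@E[:3,:3].T+E[:3,3]
    u=q[:,:2]/q[:,2:]; r2=(u**2).sum(1,keepdims=True); u=u*(1+c["k1"]*r2)
    return u*[c["fx"],c["fy"]]+[c["cx"],c["cy"]]
def tri(pairs):
    A=np.zeros((3,3));b=np.zeros(3)
    for c,px in pairs:
        o,d=ray(c,px);M=np.eye(3)-np.outer(d,d);A+=M;b+=M@o
    return np.linalg.solve(A,b)
def crop(img,x,y,w,h,s,name):
    cv2.imwrite(name,cv2.resize(img[y:y+h,x:x+w],None,fx=s,fy=s,interpolation=cv2.INTER_CUBIC))
E
python3 - <<'E'
from h import *
c=calibration("scene"); d=calibration("side"); w=calibration("wrist")
for n,p,z in [("tray",(168,184),.01),("stand",(240,190),.04),("can",(235,182),.044),("rest",(335,275),.03),("lifterhandle a",(343,238),.055),("beaker",(286,203),0),("tape",(220,222),.01),("bottle",(257,180),0),("blade?",(325,278),.02)]:
    print(n,onz(c,p,z).round(3))
for n,p,z in [("tray",(262,280),.01),("rest",(311,175),.0),("can",(240,215),.044)]: print("side",n,onz(d,p,z).round(3))
for x in (c,d,w):
    E=np.array(x["extrinsics"]);print(-E[:3,:3].T@E[:3,3])
s=get_state();q=s["orientation"];Rt=R.from_quat(q[[1,2,3,0]]).as_matrix();print(Rt.round(3))
E=np.array(w["extrinsics"]);print("cam in tool",(Rt.T@(-E[:3,:3].T@E[:3,3]-s["tcp_pos"])).round(4),(E[:3,:3]@Rt).round(3))
i=cv2.imread("pics/scene0.png");crop(i,130,140,180,110,4.4,"pics/s_crop1.png");crop(i,300,220,80,90,6,"pics/s_crop2.png")
i=cv2.imread("pics/side0.png");crop(i,170,150,170,160,3.7,"pics/d_crop1.png")
E
```

```text
tray [0.492 0.278 0.01 ]
stand [0.565 0.053 0.04 ]
can [0.583 0.086 0.044]
rest [ 0.456 -0.295  0.03 ]
lifterhandle a [ 0.542 -0.267  0.055]
beaker [ 0.635 -0.054  0.   ]
tape [0.456 0.031 0.01 ]
bottle [0.68  0.082 0.   ]
blade? [ 0.444 -0.279  0.02 ]
side tray [0.491 0.286 0.01 ]
side rest [ 0.464 -0.309  0.   ]
side can [0.59  0.091 0.044]
[-0.02870543 -0.47017762  0.59834269]
[0.34127036 0.95582941 0.51924459]
[0.09047239 0.57312248 0.37321551]
[[-0.955  0.297 -0.001]
 [ 0.297  0.955 -0.001]
 [ 0.    -0.001 -1.   ]]
cam in tool [ 0.0839 -0.0007  0.0308] [[-0.     1.    -0.   ]
 [-0.945 -0.    -0.327]
 [-0.327  0.     0.945]]
```

View pics/s_crop1.png

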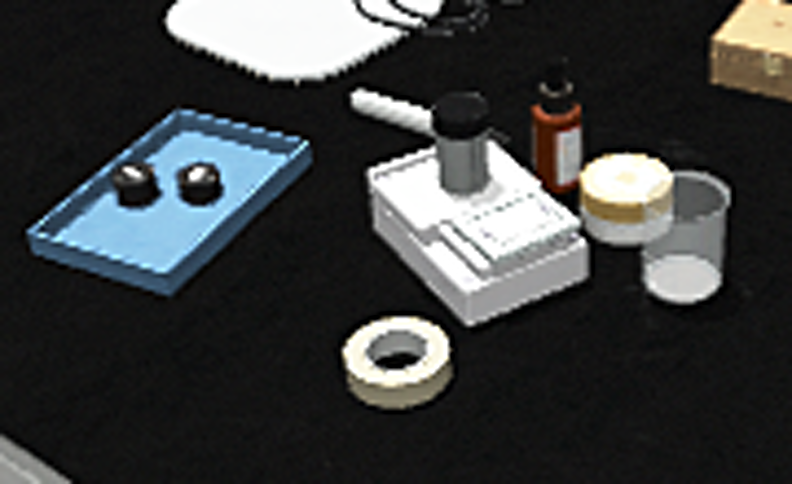

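View pics/s_crop2.png

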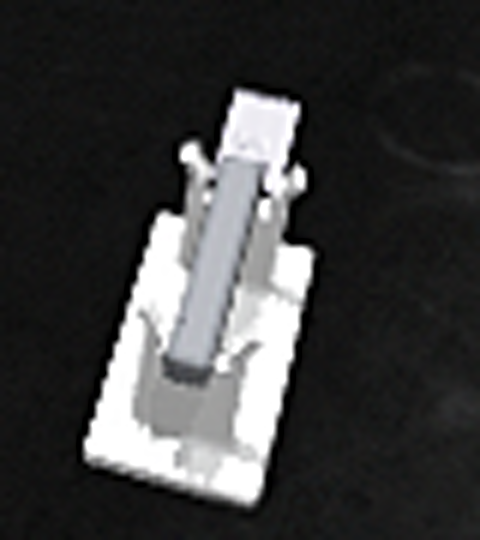

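View pics/d_crop1.png

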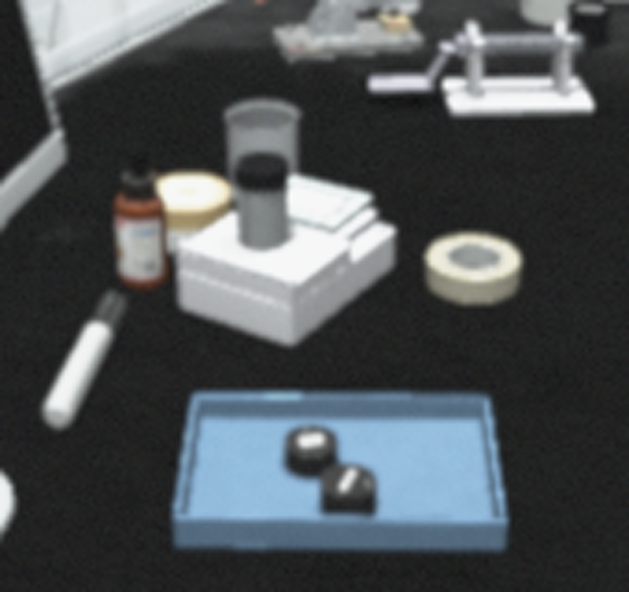

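```bash
python3 -m crank '[[-55,-27,0,0,0,0,1],[-58,-27,0,0,0,0,1],[-58,-27,0,0,0,0,1],[-58,-27,0,0,0,0,1],[-58,-27,0,0,0,0,1],[-58,-27,0,0,0,0,1],[-58,-27,0,0,0,0,1],[-58,-27,0,0,0,0,1]]' 40
python3 -m crank '[[-30,-20,0,0,0,0,1],[0,0,0,0,0,0,1],[0,0,0,0,0,0,1],[0,0,0,0,0,0,1],[0,0,0,0,0,0,1],[0,0,0,0,0,0,1],[0,0,0,0,0,0,1],[0,0,0,0,0,0,1]]'
python3 - <<'E'
from h import *
import json
s=get_state();c=calibration("wrist");i=read_camera("wrist");cv2.imwrite("pics/w1.png",i)
c["extrinsics"]=np.array(c["extrinsics"]).tolist();json.dump(c,open("w1.json","w"))
print(s["tcp_pos"],s["orientation"],s["clock"])
E
```

```text
clock: 1.15
tcp_pos: [0.5404, 0.211, 0.4045]
orientation: [-0.0, 0.15, 0.989, 0.0]
wrist_force: [0.6, 1.1, 0.2]
finger_gap: 0.0854
clock: 2.15
tcp_pos: [0.5619, 0.1848, 0.4047]
orientation: [0.0, 0.15, 0.989, 0.0]
wrist_force: [0.1, -0.5, -0.2]
finger_gap: 0.0854
[0.56187958 0.18482201 0.40474715] [5.12365665e-05 1.50226144e-01 9.88651657e-01 5.67903036e-05] 2.15
```

View pics/w1.png

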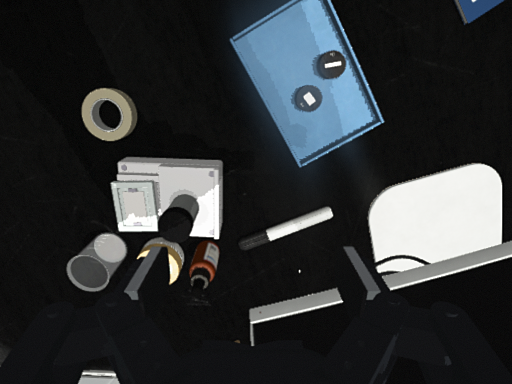

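The wrist view shows the stand at (170,197) with its low ledge to the left and the carrier on it at (135,205). The can's lid is at (177,222), the tray at (308,80), and the specimens at (331,64) and (308,98). I'll zoom in for corner pixels.

```bash
python3 - <<'E'
from h import *
i=cv2.imread("pics/w1.png");crop(i,60,145,180,150,4.4,"pics/w1a.png");crop(i,220,0,170,170,3.5,"pics/w1b.png")
E
```

```text
(no output)
```

View pics/w1a.png

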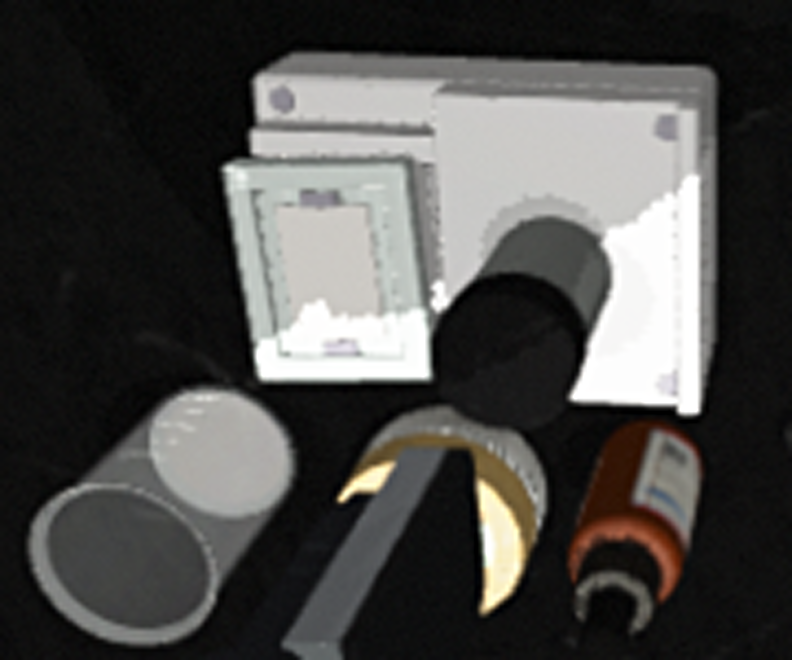

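View pics/w1b.png

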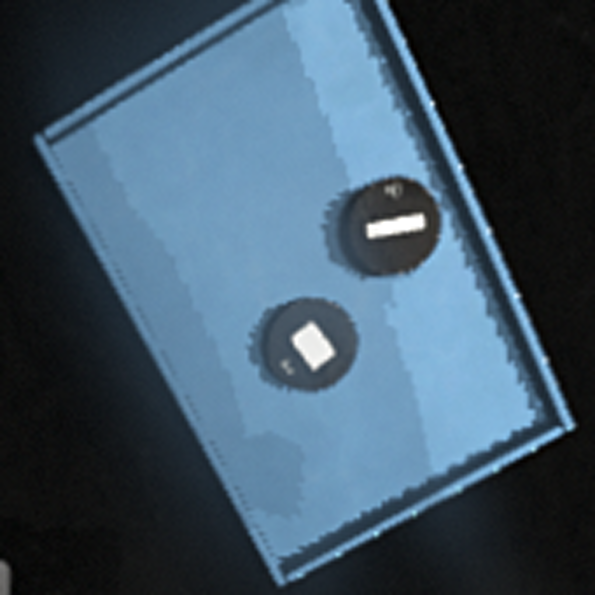

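```bash
cat > m1.py <<'E'
from h import *
import json
c=json.load(open("w1.json"))
f=lambda u,v,z: onz(c,(60+u/4.4-.4,145+v/4.4-.4),z)
t=lambda u,v,z: onz(c,(220+u/3.5-.4,v/3.5-.4),z)
A=f(437,87,.044); L1=f(697,108,.050); L2=f(700,413,.050); B=f(257,75,.030); B2=f(715,72,.030); R1=f(250,130,.040)
for n,p in zip("A L1 L2 B B2 R1".split(),(A,L1,L2,B,B2,R1)): print(n,p.round(4))
print("lip len",np.linalg.norm(L1-L2)*1e3,"base len",np.linalg.norm(B2-B)*1e3)
ex=(B2-B)[:2]; ex/=np.linalg.norm(ex); ey=(L1-L2)[:2];ey/=np.linalg.norm(ey)
print("yaw from base",np.degrees(np.arctan2(ex[1],ex[0])),"from lip",np.degrees(np.arctan2(-ey[0],ey[1])))
print("A to lip along x",(L1-A)[:2]@ex*1e3, "B to A",(A-B)[:2]@ex*1e3,"B->R1", (R1-B)[:2]@ex*1e3)
ca=[f(*p,.048) for p in((225,163),(410,158),(437,378),(260,380))]
cc=np.mean(ca,0);print("carrier",cc.round(4),[np.linalg.norm(ca[k]-ca[(k+1)%4])*1e3 for k in range(4)])
cx=(ca[1]+ca[2]-ca[0]-ca[3])[:2];print("carrier yaw",np.degrees(np.arctan2(cx[1],cx[0])))
# can lid top centre z .101
print("can lid", f(510,348,.101).round(4))
print("pot?", f(455,500,.035).round(4),"beaker base",f(222,452,0).round(4),"beaker rim",f(125,563,.068).round(4),"bottle base?",f(665,450,0).round(4))
T=[t(38,138,.02),t(280,583,.02),t(572,425,.02)];
for p in T: print("tray",p.round(4))
print("lens",np.linalg.norm(T[0]-T[1]),np.linalg.norm(T[2]-T[1]))
y=(T[0]-T[1])[:2];y/=np.linalg.norm(y); x=(T[2]-T[1])[:2];x/=np.linalg.norm(x)
cen=(T[0]+T[2])/2;print("tray centre",cen.round(4),"long dir",y.round(3),"short",x.round(3))
for n,p in(("a",t(390,225,.016)),("b",t(308,345,.019))): 
  d=(p-cen)[:2];print("spec",p.round(4),"short",d@x,"long",d@y)
E
python3 m1.py
```

```text
A [0.5303 0.081  0.044 ]
L1 [0.5549 0.1459 0.05  ]
L2 [0.6391 0.117  0.05  ]
B [0.514  0.0287 0.03  ]
B2 [0.5513 0.1501 0.03  ]
R1 [0.5264 0.0254 0.04  ]
lip len 89.00008434085737 base len 126.96165569157844
yaw from base 72.89254695392141 from lip 71.05671315627188
A to lip along x 69.31583342395264 B to A 54.72437251894926 B->R1 0.4779408717470923
carrier [0.5696 0.0339 0.048 ] [np.float64(50.686590041561615), np.float64(65.14194142853579), np.float64(51.33425618918393), np.float64(64.85874618902747)]
carrier yaw 74.04086893532867
can lid [0.585  0.0946 0.101 ]
pot? [0.6527 0.0311 0.035 ] beaker base [ 0.6307 -0.0559  0.    ] beaker rim [ 0.6282 -0.0522  0.068 ] bottle base? [0.673  0.0872 0.    ]
tray [0.4257 0.2019 0.02  ]
tray [0.5882 0.2381 0.02  ]
tray [0.5636 0.3481 0.02  ]
lens 0.16648777782549068 0.1127512173913168
tray centre [0.4947 0.275  0.02  ] long dir [-0.976 -0.217] short [-0.218  0.976]
spec [0.4833 0.3031 0.016 ] short 0.0298389239339696 long 0.005008429461164651
spec [0.5121 0.2675 0.019 ] short -0.011113564841742802 long -0.015364845469685112
```

```bash
python3 -m crank '[[-24,-40,20,0,0,0,1],[-25,-39,25,0,0,0,1],[0,0,41,0,0,0,1],[0,0,41,0,0,0,1],[0,0,41,0,0,0,1],[0,0,0,0,0,0,1],[0,0,0,0,0,0,0],[0,0,0,0,0,0,0]]' 40
python3 - <<'E'
from h import *
cv2.imwrite("pics/w2.png",read_camera("wrist"))
crop(read_camera("side"),170,150,170,160,3.7,"pics/d2.png")
print(get_state()["finger_gap"])
E
```

```text
clock: 3.2
tcp_pos: [0.5863, 0.0948, 0.239]
orientation: [0.002, 0.15, 0.989, 0.0]
wrist_force: [-0.2, -0.4, 0.6]
finger_gap: 0.0515
0.03587911037923647
```

View pics/w2.png

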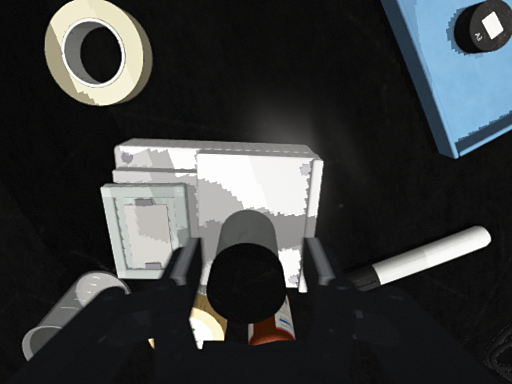

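View pics/d2.png

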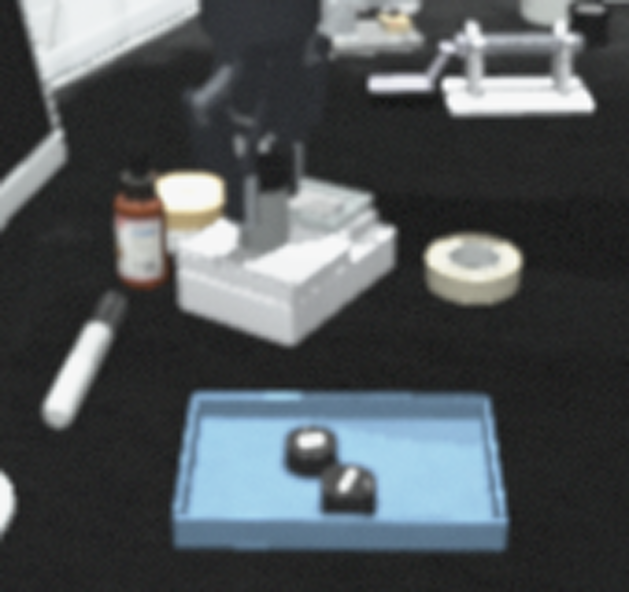

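The can is gripped (gap 35.9 mm, the can is 36 mm wide). Next I'll lift it and carry it to the empty near half of the tray.

```bash
python3 -m crank '[[0,0,0,0,0,0,0],[0,0,-30,0,0,0,0],[0,0,-30,0,0,0,0],[35,24,0,0,0,0,0],[36,24,0,0,0,0,0],[36,24,0,0,0,0,0],[35,23,0,0,0,0,0],[35,23,0,0,0,0,0]]' 40
python3 -m crank '[[0,0,20,0,0,0,0],[0,0,30,0,0,0,0],[0,0,20,0,0,0,0],[0,0,15,0,0,0,0],[0,0,7,0,0,0,0],[0,0,3,0,0,0,0],[0,0,0,0,0,0,0],[0,0,0,0,0,0,0]]'
python3 - <<'E'
from h import *
crop(read_camera("side"),170,200,170,130,4.4,"pics/d3.png")
crop(read_camera("scene"),100,120,180,120,4.4,"pics/s3.png")
E
```

```text
clock: 4.3
tcp_pos: [0.4503, 0.261, 0.2971]
orientation: [0.0, 0.15, 0.989, 0.0]
wrist_force: [0.5, 0.0, -0.4]
finger_gap: 0.0353
clock: 5.3
tcp_pos: [0.4517, 0.2601, 0.2023]
orientation: [0.001, 0.15, 0.989, 0.0]
wrist_force: [-0.1, -0.2, 0.2]
finger_gap: 0.0355
```

View pics/d3.png

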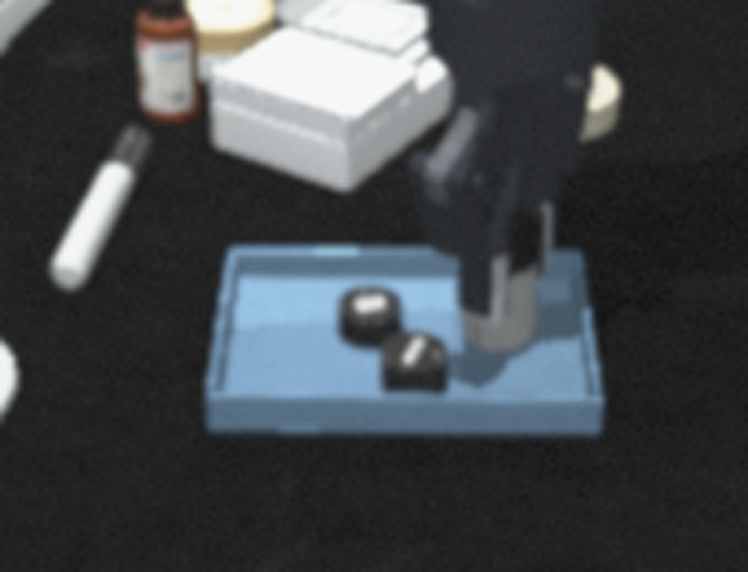

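View pics/s3.png

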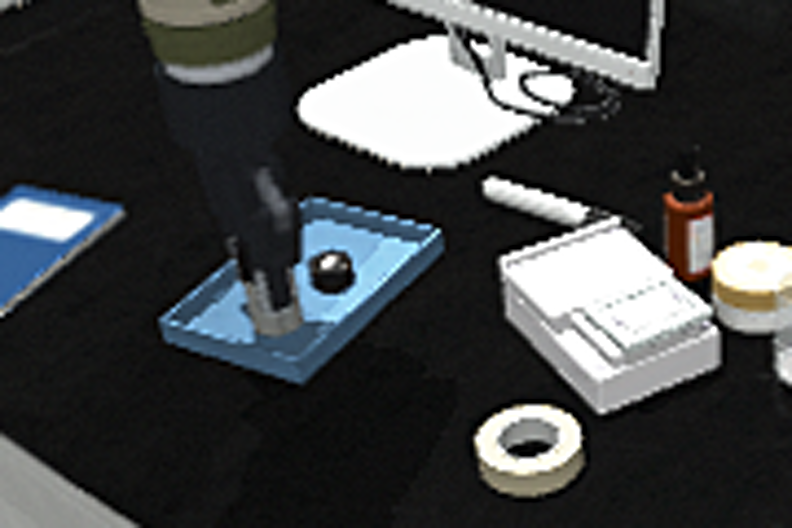

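The can hangs upright in the tray's free half, about 2–3 mm above the floor and clear of both specimens. I'll lower it a little more and check the force.

```bash
python3 -m crank '[[0,0,1,0,0,0,0],[0,0,1,0,0,0,0],[0,0,0.5,0,0,0,0],[0,0,0,0,0,0,0],[0,0,0,0,0,0,0],[0,0,0,0,0,0,0],[0,0,0,0,0,0,0],[0,0,0,0,0,0,0]]'

```

```text
clock: 6.4
tcp_pos: [0.4514, 0.26, 0.1996]
orientation: [0.0, 0.15, 0.989, 0.0]
wrist_force: [-1.1, -1.4, 4.8]
finger_gap: 0.035
```

```bash
python3 -m crank '[[0,0,0,0,0,0,1],[0,0,0,0,0,0,1],[0,0,0,0,0,0,1],[0,0,-40,0,0,0,1],[0,0,-40,0,0,-8.8,1],[0,0,-40,0,0,-8.8,1],[0,0,-40,0,0,-8.8,1],[0,0,-40,0,0,-8.9,1]]'
python3 - <<'E'
from h import *
crop(read_camera("side"),170,200,170,130,4.4,"pics/d4.png")
crop(read_camera("scene"),100,120,180,120,4.4,"pics/s4.png")
c=calibration("scene")
q=[onz(c,(300+u/6-.4,220+v/6-.4),.008) for u,v in((85,460),(255,505),(315,255),(165,215))]
print(np.mean(q,0),[np.linalg.norm(q[k]-q[k-1]).round(3) for k in range(4)],(q[2]-q[1]).round(3),(q[3]-q[0]).round(3))
E
```

```text
clock: 7.4
tcp_pos: [0.4511, 0.26, 0.4004]
orientation: [0.0, -0.159, 0.987, 0.0]
wrist_force: [0.8, 0.5, -0.5]
finger_gap: 0.0855
[ 0.46515984 -0.29084883  0.008     ] [np.float64(0.123), np.float64(0.058), np.float64(0.121), np.float64(0.058)] [0.116 0.033 0.   ] [0.119 0.033 0.   ]
```

View pics/d4.png

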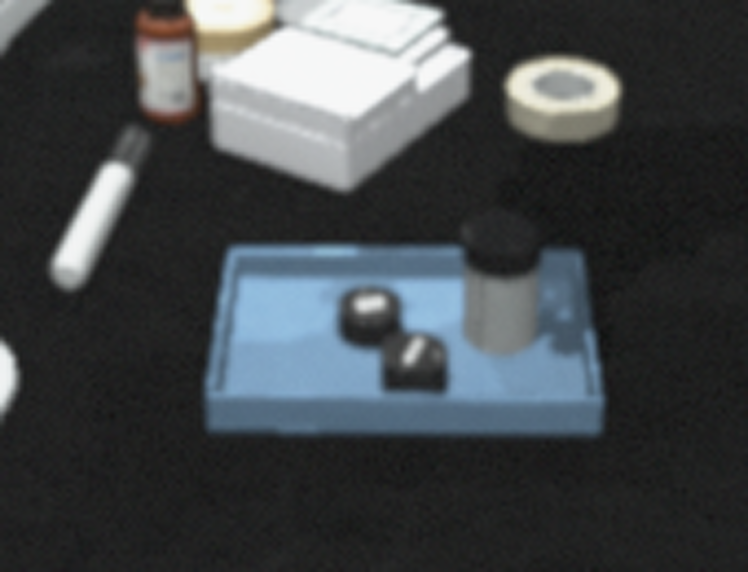

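View pics/s4.png

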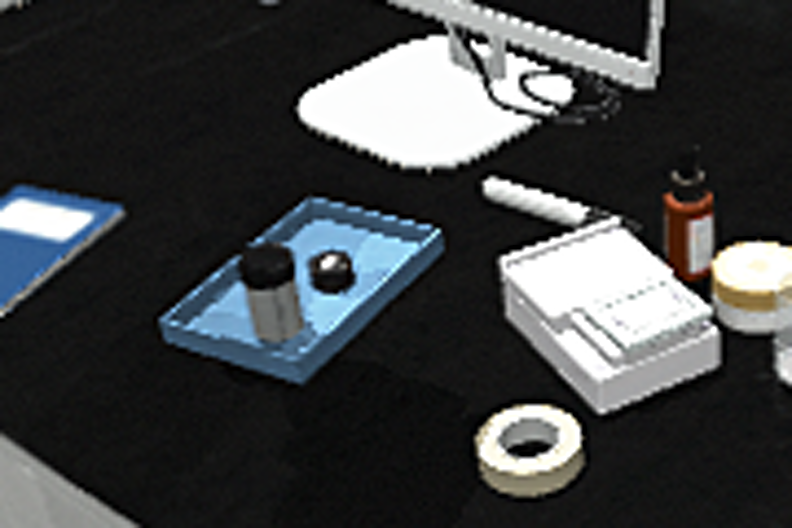

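Released: the can stands upright in the tray, and the specimens haven't moved. Moving on to the lifter rest.

```bash
python3 -m crank '[[16,-53,0,0,0,0,1],[16,-53,0,0,0,0,1],[16,-53,0,0,0,0,1],[16,-53,0,0,0,0,1],[16,-53,0,0,0,0,1],[16,-53,0,0,0,0,1],[16,-53,0,0,0,0,1],[16,-53,0,0,0,0,1]]'
python3 -m crank '[[16,-52,0,0,0,2.5,1],[16,-51,0,0,0,0,1],[0,0,40,0,0,0,1],[0,0,40,0,0,0,1],[0,0,0,0,0,0,1],[0,0,0,0,0,0,1],[0,0,0,0,0,0,1],[0,0,0,0,0,0,1]]'
python3 - <<'E'
from h import *
import json
s=get_state();c=calibration("wrist");i=read_camera("wrist");cv2.imwrite("pics/w5.png",i)
c["extrinsics"]=np.array(c["extrinsics"]).tolist();json.dump(c,open("w5.json","w"))
print(s["tcp_pos"],s["orientation"],s["clock"])
E
```

```text
clock: 8.5
tcp_pos: [0.4603, -0.1846, 0.3985]
orientation: [-0.0, -0.156, 0.988, 0.0]
wrist_force: [0.8, -0.2, -0.2]
finger_gap: 0.0855
clock: 9.5
tcp_pos: [0.4602, -0.2908, 0.3207]
orientation: [0.001, -0.135, 0.991, -0.001]
wrist_force: [-0.3, -0.1, 0.5]
finger_gap: 0.0854
[ 0.46023715 -0.29075739  0.32067503] [ 9.22976286e-04 -1.35068219e-01  9.90835370e-01 -9.97208381e-04] 9.5
```

View pics/w5.png

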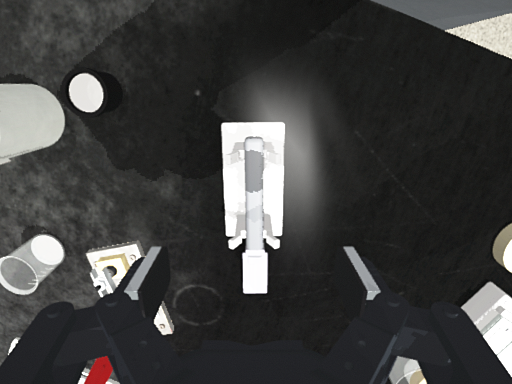

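The lifter lies near vertical in the wrist view: handle rear end at (253,138), blade tip at (255,293). Measuring from these points.

```bash
python3 - <<'E'
from h import *
import json
c=json.load(open("w5.json"));i=cv2.imread("pics/w5.png")
crop(i,205,110,100,195,3,"pics/w5a.png")
E
```

```text
(no output)
```

View pics/w5a.png

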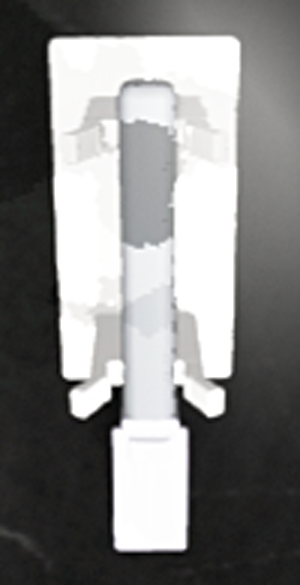

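```bash
python3 - <<'E'
from h import *
import json
c=json.load(open("w5.json"))
f=lambda u,v,z: onz(c,(205+u/3-.33,110+v/3-.33),z)
H=f(148,80,.059);T=f(149,551,.019);B=[f(*p,.008) for p in((49,38),(239,38),(57,379),(232,379))]
print("handle rear",H,"tip",T)
d=(T-H)[:2];L=np.linalg.norm(d);d/=L;print("len",L,"yaw",np.degrees(np.arctan2(d[1],d[0])))
print("origin",H[:2]+55e-3*d,T[:2]-.125*d)
print("base",np.mean(B,0),[b.round(4) for b in B])
hl,hr=f(121,200,.059),f(175,200,.059);print("w",np.linalg.norm(hl-hr),(hl+hr)/2)
s=get_state();q=s["orientation"];Rt=R.from_quat(q[[1,2,3,0]]).as_matrix()
o=(H[:2]+55e-3*d+T[:2]-.125*d)/2
D=np.array([*o,.052+.155])-s["tcp_pos"];print("tool delta mm",(Rt.T@D*1e3).round(1),"tool yaw",np.degrees(np.arctan2(Rt[1,0],Rt[0,0])))
E
```

```text
handle rear [ 0.41462632 -0.30314466  0.059     ] tip [ 0.58953446 -0.25353476  0.019     ]
len 0.18180758999909122 yaw 15.83513865659991
origin [ 0.46753912 -0.28813679] [ 0.46927811 -0.28764355]
base [ 0.46791581 -0.28927557  0.008     ] [array([ 0.418 , -0.3343,  0.008 ]), array([ 0.402 , -0.2767,  0.008 ]), array([ 0.5342, -0.3033,  0.008 ]), array([ 0.5174, -0.2428,  0.008 ])]
w 0.01473242429242081 [ 0.44614154 -0.29431662  0.059     ]
tool delta mm [ -8.6   0.7 113.4] tool yaw -164.4746370904733
```

```bash
python3 -m crank '[[-8.5,1,30,0,0,-0.3,1],[0,0,40,0,0,0,1],[0,0,30,0,0,0,1],[0,0,13,0,0,0,1],[0,0,0,0,0,0,1],[0,0,0,0,0,0,0],[0,0,0,0,0,0,0],[0,0,0,0,0,0,0]]' 80
python3 -m crank '[[0,0,0,0,0,0,0],[0,0,0,0,0,0,0],[0,0,-10,0,0,0,0],[0,0,-20,0,0,0,0],[0,0,-40,0,0,0,0],[0,0,-30,0,0,0,0],[0,0,0,0,0,0,0],[0,0,0,0,0,0,0]]' 80
python3 - <<'E'
from h import *
crop(read_camera("side"),220,100,160,110,4.8,"pics/d6.png")
crop(read_camera("scene"),270,170,150,130,4.6,"pics/s6.png")
print(get_state()["finger_gap"],get_state()["tcp_pos"])
E
```

```text
clock: 10.55
tcp_pos: [0.468, -0.2876, 0.2071]
orientation: [0.001, -0.137, 0.991, -0.001]
wrist_force: [0.9, 0.2, -0.1]
finger_gap: 0.0322
clock: 11.55
tcp_pos: [0.4673, -0.2871, 0.3053]
orientation: [-0.0, -0.138, 0.99, 0.001]
wrist_force: [0.6, 0.0, -1.0]
finger_gap: 0.0145
0.014575600681614611 [ 0.46713471 -0.28694764  0.30456427]
```

View pics/d6.png

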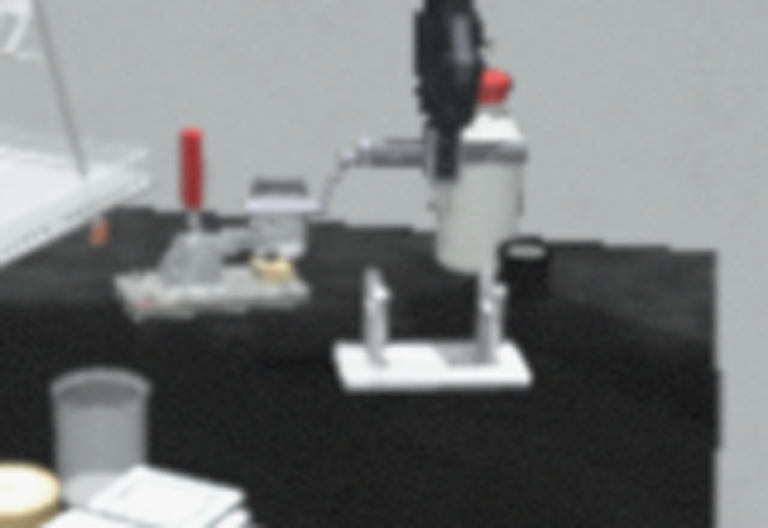

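View pics/s6.png

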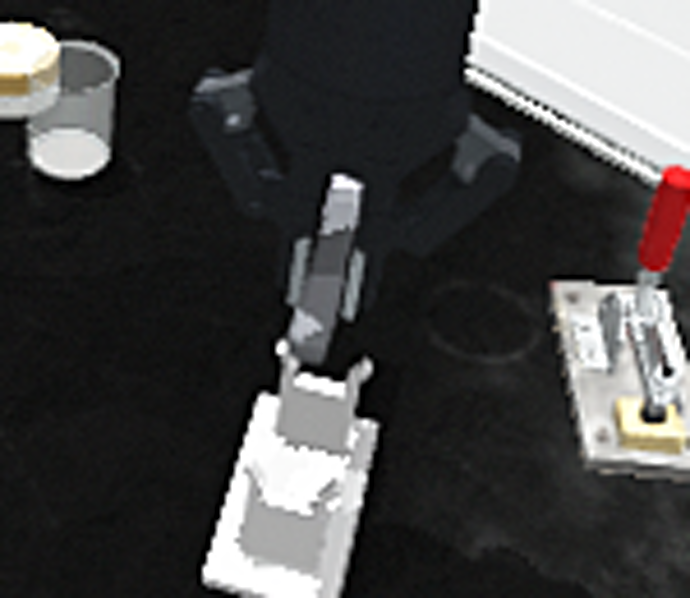

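```bash
python3 -m crank '[[0,0,0,0,0,-9.4,0],[0,0,0,0,0,-9.4,0],[0,0,0,0,0,-9.4,0],[0,0,0,0,0,-9.4,0],[0,0,0,0,0,-9.4,0],[0,0,0,0,0,-9.5,0],[-50,0,0,0,0,0,0],[-50,3,0,0,0,0,0]]'
cat > st.py <<'E'
from h import *
S=np.array([0.574,0.0665,0]);Y=np.radians(72.3)
def rep():
    s=get_state();q=s["orientation"];Rt=R.from_quat(q[[1,2,3,0]]).as_matrix();p=s["tcp_pos"]
    org=p+Rt[:,2]*.155; lx=-Rt[:,0];lz=-Rt[:,2]
    tip=org+.125*lx-.035*lz
    Q=R.from_euler("z",Y).as_matrix()
    print("t",round(s["clock"],2),"tip in stand mm",(Q.T@(tip-S)*1e3).round(1),"origin",(Q.T@(org-S)*1e3).round(1),"yaw-rel",round(np.degrees(np.arctan2(lx[1],lx[0])-Y),2),"pitch",round(np.degrees(np.arcsin(lx[2])),2),"F",s["wrist_force"].round(1),"gap",round(s["finger_gap"]*1e3,1))
if __name__=="__main__": rep()
E
python3 st.py
```

```text
clock: 12.65
tcp_pos: [0.495, -0.1906, 0.3046]
orientation: [-0.0, -0.589, 0.808, 0.001]
wrist_force: [0.8, -0.6, -1.2]
finger_gap: 0.0144
t 12.65 tip in stand mm [-143.8   -2.7  114.7] origin [-268.8   -2.6  149.6] yaw-rel -0.11 pitch 0.04 F [ 0.8 -0.6 -1.2] gap 14.4
```

```bash
python3 -m crank '[[0,1.5,30,0,0,0,0],[0,1,30,0,0,0,0],[0,0,21,0,0,0,0],[-25,0,0,0,0,0,0],[-25,0,0,0,0,0,0],[-15,0,0,0,0,0,0],[0,0,0,0,0,0,0],[0,0,0,0,0,0,0]]'
python3 st.py; python3 - <<'E'
from h import *
crop(read_camera("side"),190,150,130,110,5.5,"pics/d7.png")
crop(read_camera("scene"),200,150,110,100,6,"pics/s7.png")
E
```

```text
clock: 13.65
tcp_pos: [0.5125, -0.1289, 0.225]
orientation: [-0.0, -0.59, 0.807, -0.0]
wrist_force: [0.5, 0.1, -1.4]
finger_gap: 0.0143
t 13.65 tip in stand mm [-79.9  -0.8  35. ] origin [-204.9   -0.8   70. ] yaw-rel -0.0 pitch -0.02 F [ 0.5  0.1 -1.4] gap 14.3
```

View pics/d7.png

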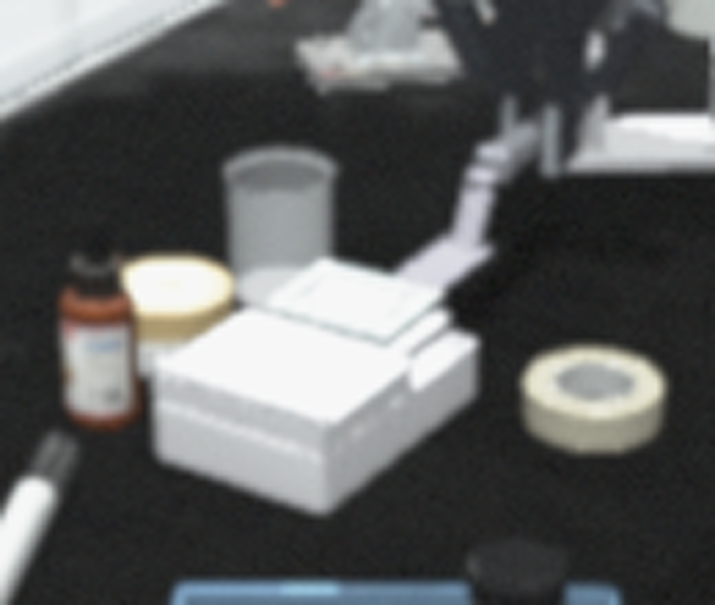

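View pics/s7.png

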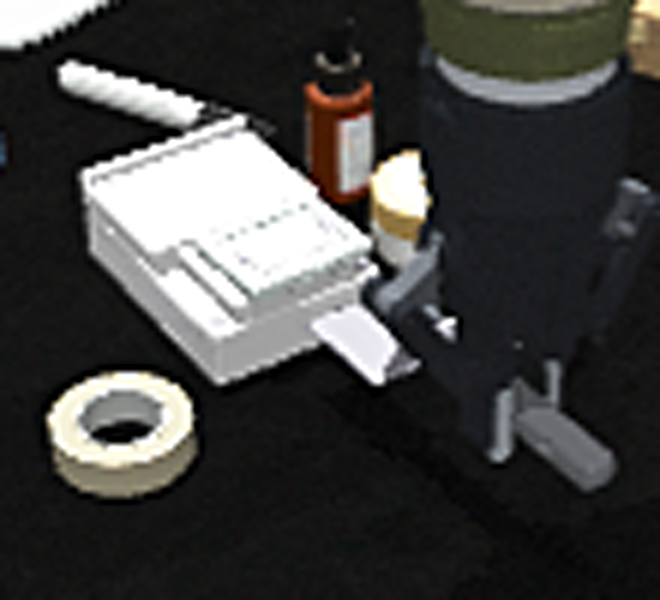

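The blade sits in front of the carrier's free edge, roughly centred. I'll project the expected tip corners and some stand points, and compare them with the picture.

```bash
python3 - <<'E'
from st import *
Q=R.from_euler("z",Y).as_matrix()
g=lambda P:(np.array(P)/1e3)@Q.T+S
P=dict(tipL=(-80,13,37),tipR=(-80,-13,37),bl=(-132,13,37),baseF_l=(-55,45,30),baseF_l0=(-55,45,0),baseF_r0=(-55,-45,0),lipL=(72,45,50),lipR=(72,-45,50),step_l=(0,45,44),railend=(-52,32,40))
for n,ox,oy,k,f in(("scene",200,150,6,"pics/s7.png"),("side",190,150,5.5,"pics/d7.png")):
    c=calibration(n);i=cv2.imread(f)
    for kk,p in P.items():
        u=((proj(c,g(p))[0]-[ox,oy])+.5)*k; print(n,kk,u.round(0)); cv2.circle(i,tuple(int(v) for v in u),3,(0,0,255) if kk[0] in"tb" and kk[1] in "il" else (0,200,0),-1)
    cv2.imwrite(f.replace("7","7m"),i)
E
```

```text
scene tipL [306. 324.]
scene tipR [354. 303.]
scene bl [375. 385.]
scene baseF_l [215. 334.]
scene baseF_l0 [218. 387.]
scene baseF_r0 [380. 316.]
scene lipL [ 72. 169.]
scene lipR [231. 111.]
scene step_l [149. 250.]
scene railend [235. 303.]
side tipL [440. 292.]
side tipR [393. 280.]
side bl [493. 252.]
side baseF_l [474. 342.]
side baseF_l0 [473. 400.]
side baseF_r0 [309. 353.]
side lipL [326. 421.]
side lipR [149. 367.]
side step_l [414. 363.]
side railend [446. 319.]
```

View pics/s7m.png

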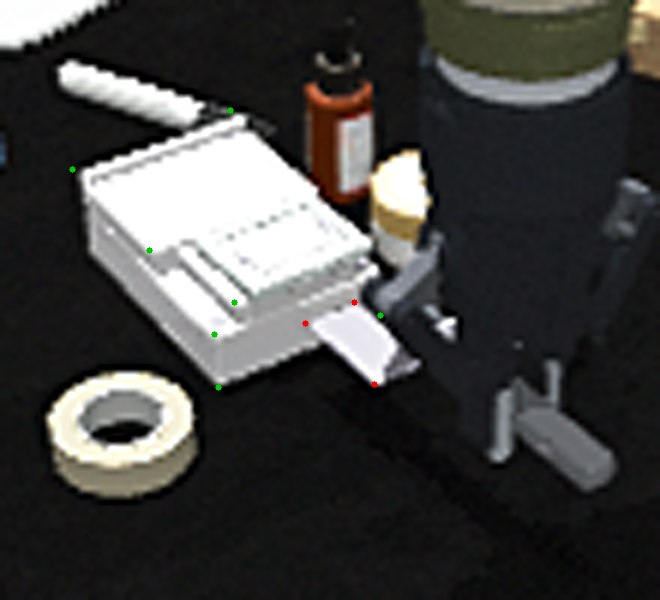

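View pics/d7m.png

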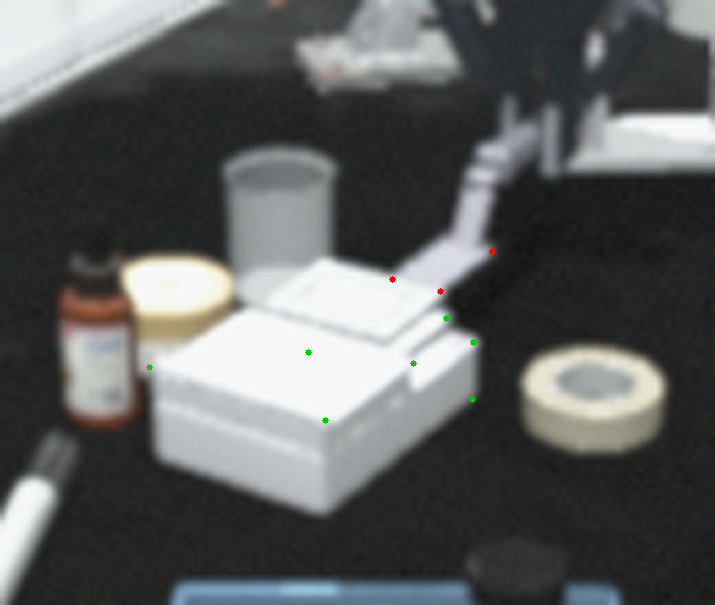

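The projections agree with the pictures to about 1–2 px. Now I'll slide the blade in level, 1.5 mm lower, with the tip going to about x −38.

```bash
python3 -m crank '[[-6,0.8,1.5,0,0,0,0],[-6,0,0,0,0,0,0],[-6,0,0,0,0,0,0],[-6,0,0,0,0,0,0],[-6,0,0,0,0,0,0],[-6,0,0,0,0,0,0],[-6,0,0,0,0,0,0],[0,0,0,0,0,0,0]]'
python3 st.py; python3 - <<'E'
from h import *
crop(read_camera("side"),190,150,130,110,5.5,"pics/d8.png")
crop(read_camera("scene"),200,150,110,100,6,"pics/s8.png")
E
```

```text
clock: 14.75
tcp_pos: [0.5247, -0.0878, 0.2237]
orientation: [0.0, -0.59, 0.807, 0.0]
wrist_force: [-0.4, 0.8, -1.5]
finger_gap: 0.0144
t 14.75 tip in stand mm [-37.    0.2  33.7] origin [-1.62e+02  1.00e-01  6.87e+01] yaw-rel 0.05 pitch 0.01 F [-0.4  0.8 -1.5] gap 14.4
```

View pics/d8.png

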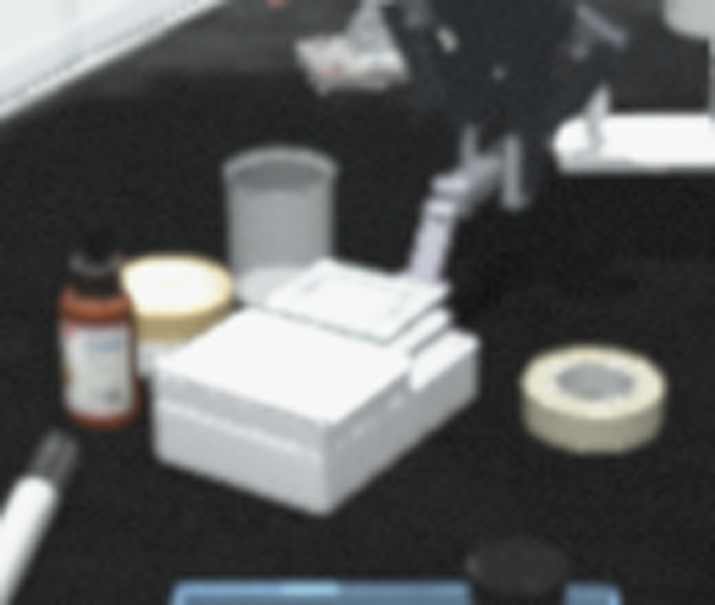

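View pics/s8.png

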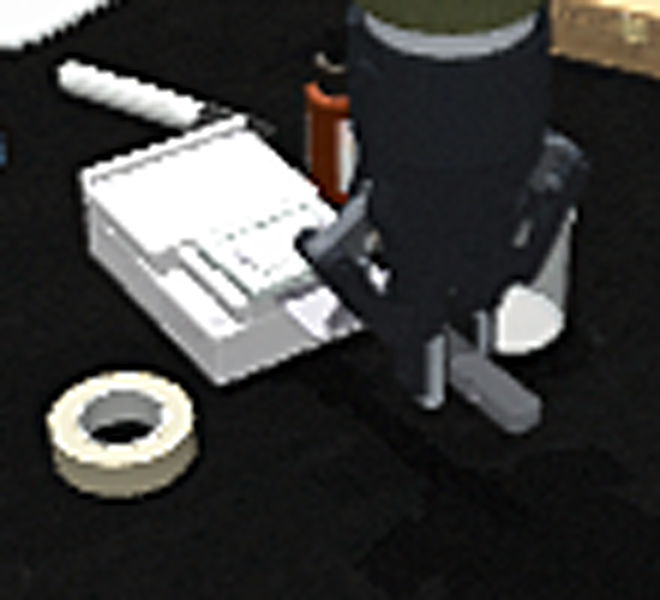

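The blade is in the gap, there's no contact force and the carrier hasn't moved. Now the first part of the lifting arc.

```bash
python3 -m crank '[[0,0,-4.5,0,0,0,0],[0,0,-3,0,0,0,0],[-0.5,0,-3,0,0,0,0],[-0.7,0,-3,0,0,0,0],[-0.9,0,-3,0,0,0,0],[-1.2,0,-2.8,0,0,0,0],[-1.4,0,-2.7,0,0,0,0],[0,0,0,0,0,0,0]]'
python3 st.py; python3 - <<'E'
from h import *
crop(read_camera("side"),190,150,130,110,5.5,"pics/d9.png")
crop(read_camera("scene"),200,150,110,100,6,"pics/s9.png")
E
```

```text
clock: 15.85
tcp_pos: [0.5261, -0.0837, 0.246]
orientation: [0.0, -0.59, 0.807, -0.0]
wrist_force: [0.2, 0.4, -2.3]
finger_gap: 0.0146
t 15.85 tip in stand mm [-32.6  -0.1  56. ] origin [-1.576e+02 -1.000e-01  9.100e+01] yaw-rel 0.02 pitch 0.0 F [ 0.2  0.4 -2.3] gap 14.6
```

View pics/d9.png

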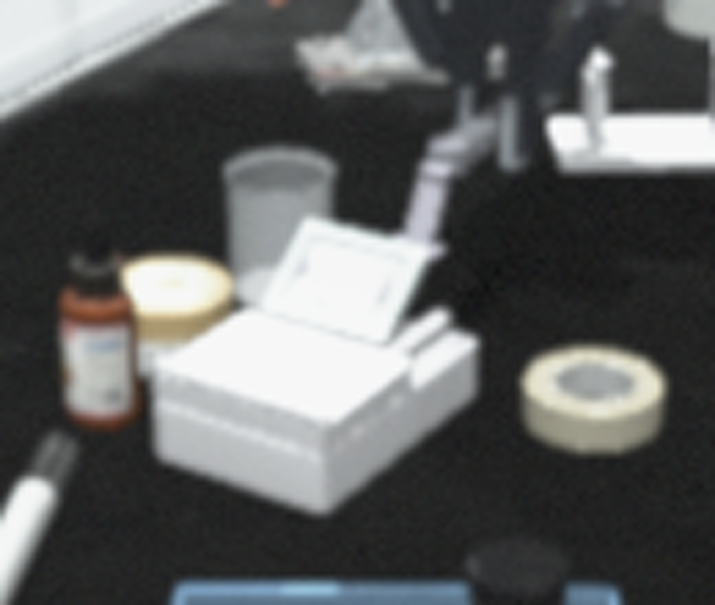

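View pics/s9.png

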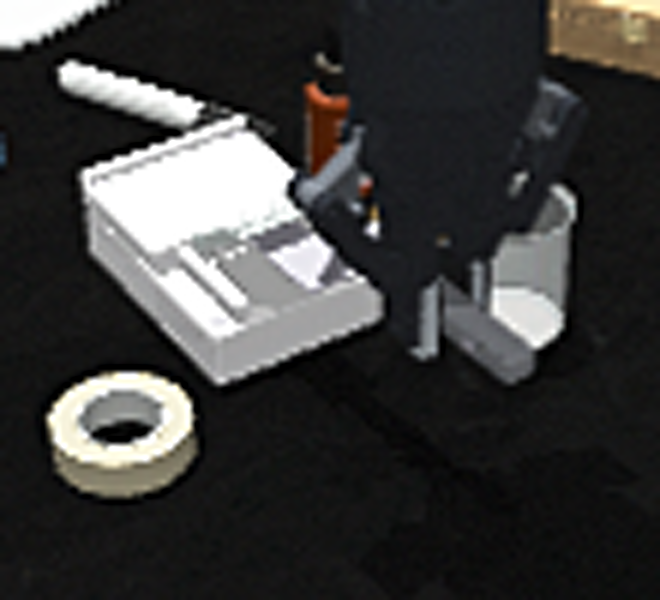

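The carrier is tipped about 30° and rests on the blade tip. Continuing the arc.

```bash
python3 -m crank '[[-1.7,0,-2.5,0,0,0,0],[-1.7,0,-2.5,0,0,0,0],[-2.2,0,-2.4,0,0,0,0],[-2.2,0,-2.4,0,0,0,0],[-2.5,0,-2.3,0,0,0,0],[-2.5,0,-2.3,0,0,0,0],[0,0,0,0,0,0,0],[0,0,0,0,0,0,0]]'
python3 st.py; python3 - <<'E'
from h import *
crop(read_camera("side"),190,150,130,110,5.5,"pics/d10.png")
crop(read_camera("scene"),200,150,110,100,6,"pics/s10.png")
E
```

```text
clock: 16.95
tcp_pos: [0.5299, -0.0716, 0.2601]
orientation: [0.0, -0.59, 0.807, -0.0]
wrist_force: [0.3, -1.1, -1.4]
finger_gap: 0.0147
t 16.95 tip in stand mm [-20.    0.   70.1] origin [-145.    -0.   105.1] yaw-rel 0.01 pitch 0.0 F [ 0.3 -1.1 -1.4] gap 14.7
```

View pics/d10.png

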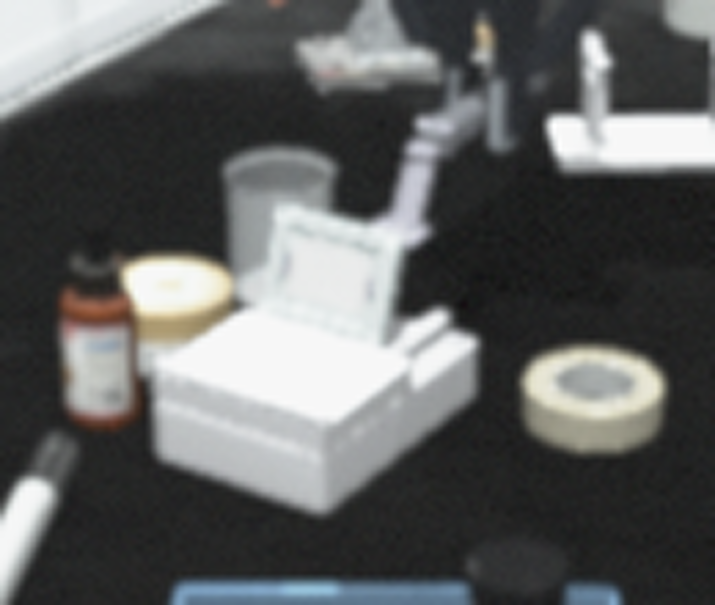

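View pics/s10.png

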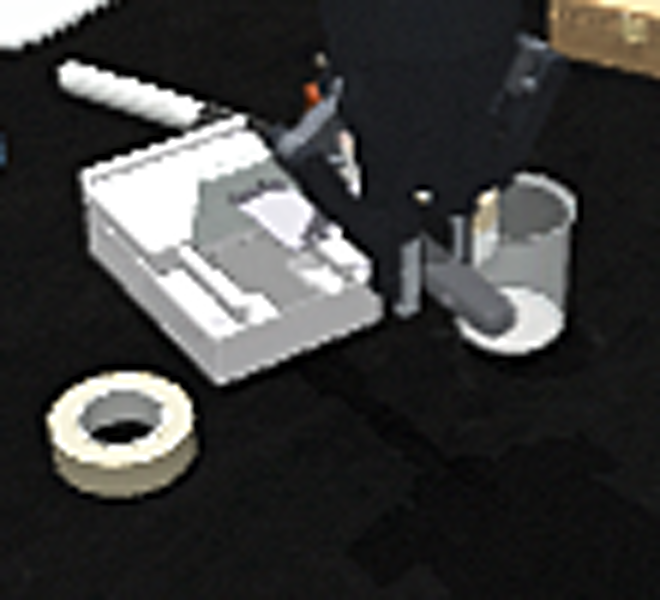

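The tilt is now about 60°, still in contact with the blade. Continuing towards upright.

```bash
python3 -m crank '[[-2.6,0,-1.5,0,0,0,0],[-2.6,0,-1.2,0,0,0,0],[-2.6,0,-1,0,0,0,0],[-2.6,0,-0.6,0,0,0,0],[-2.6,0,-0.3,0,0,0,0],[-2,0,0,0,0,0,0],[0,0,0,0,0,0,0],[0,0,0,0,0,0,0]]'
python3 st.py; python3 - <<'E'
from h import *
crop(read_camera("side"),190,150,130,110,5.5,"pics/d11.png")
crop(read_camera("scene"),200,150,110,100,6,"pics/s11.png")
E
```

```text
clock: 18.05
tcp_pos: [0.5344, -0.0573, 0.2647]
orientation: [-0.0, -0.59, 0.807, 0.0]
wrist_force: [-0.6, 0.2, -1.8]
finger_gap: 0.0146
t 18.05 tip in stand mm [-5.   0.1 74.7] origin [-1.300e+02  1.000e-01  1.097e+02] yaw-rel 0.01 pitch 0.0 F [-0.6  0.2 -1.8] gap 14.6
```

View pics/d11.png

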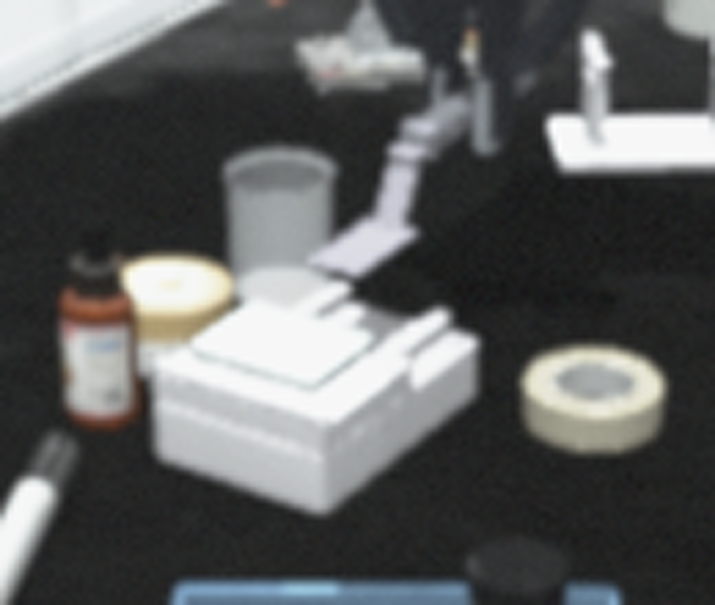

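View pics/s11.png

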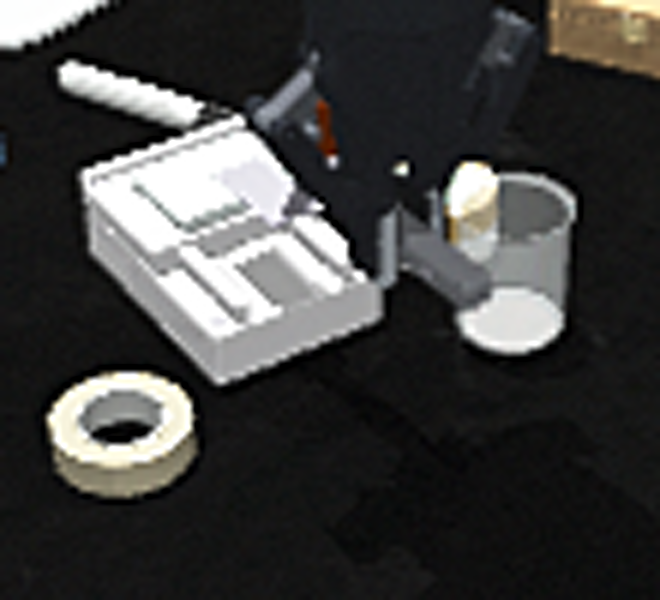

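The carrier has gone over and lies face down on the shelf. I'll back the blade out and up, then swing back towards the rest.

```bash
python3 -m crank '[[20,0,-20,0,0,0,0],[40,0,-20,0,0,0,0],[45,-2,0,0,0,0,0],[45,-2,0,0,0,0,0],[45,-2,0,0,0,0,0],[45,-1,0,0,0,0,0],[0,0,0,0,0,9.4,0],[0,0,0,0,0,9.4,0]]'
python3 -m crank '[[0,0,0,0,0,9.4,0],[0,0,0,0,0,9.4,0],[0,0,0,0,0,9.4,0],[0,0,0,0,0,9.4,0],[0,0,0,0,0,0,0],[0,0,0,0,0,0,0],[0,0,0,0,0,0,0],[0,0,0,0,0,0,0]]'
python3 - <<'E'
from h import *
s=get_state();q=s["orientation"];Rt=R.from_quat(q[[1,2,3,0]]).as_matrix();print(s["tcp_pos"],"yaw",np.degrees(np.arctan2(Rt[1,0],Rt[0,0]))%360)
D=np.array([.468,-.2876,.3053])-s["tcp_pos"];print((Rt.T@D*1e3).round(1))
i=read_camera("side");cv2.imwrite("pics/d12f.png",i);crop(i,190,150,130,110,5.5,"pics/d12.png");crop(i,220,100,160,110,4.8,"pics/d12r.png")
i=read_camera("scene");cv2.imwrite("pics/s12f.png",i);crop(i,200,150,110,100,6,"pics/s12.png");crop(i,270,170,150,130,4.6,"pics/s12r.png")
E
```

```text
clock: 19.15
tcp_pos: [0.4677, -0.2891, 0.3045]
orientation: [0.0, -0.447, 0.895, 0.0]
wrist_force: [-0.6, -0.9, -0.1]
finger_gap: 0.0145
clock: 20.15
tcp_pos: [0.4682, -0.2881, 0.3047]
orientation: [0.0, -0.139, 0.99, 0.0]
wrist_force: [-0.8, -1.2, -0.9]
finger_gap: 0.0148
[ 0.46816683 -0.28808643  0.30465756] yaw 195.95226100552637
[ 0.   0.5 -0.6]
```

View pics/d12.png

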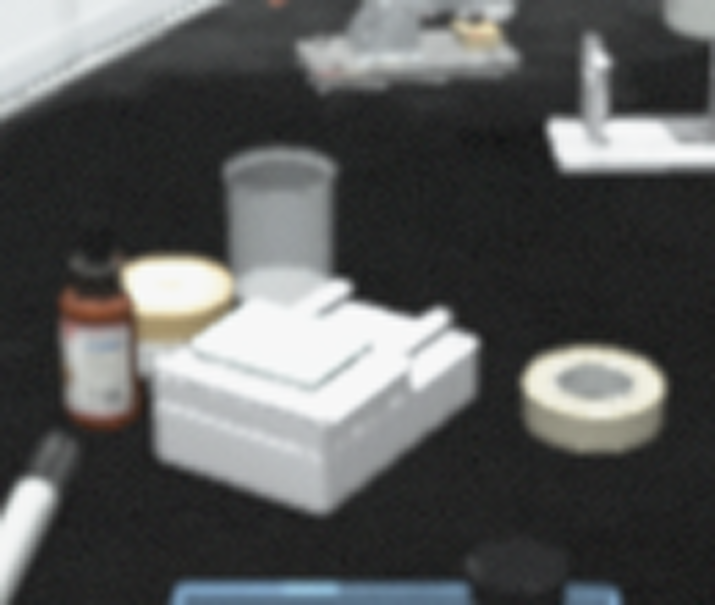

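View pics/s12.png

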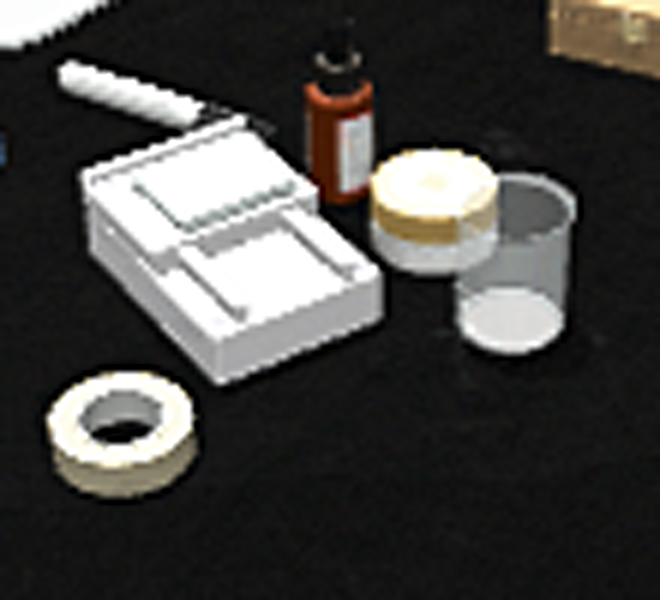

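View pics/d12r.png

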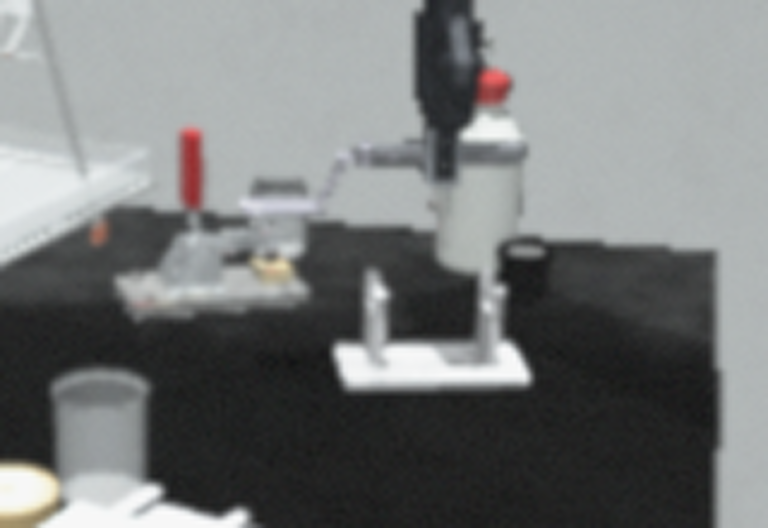

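View pics/s12r.png

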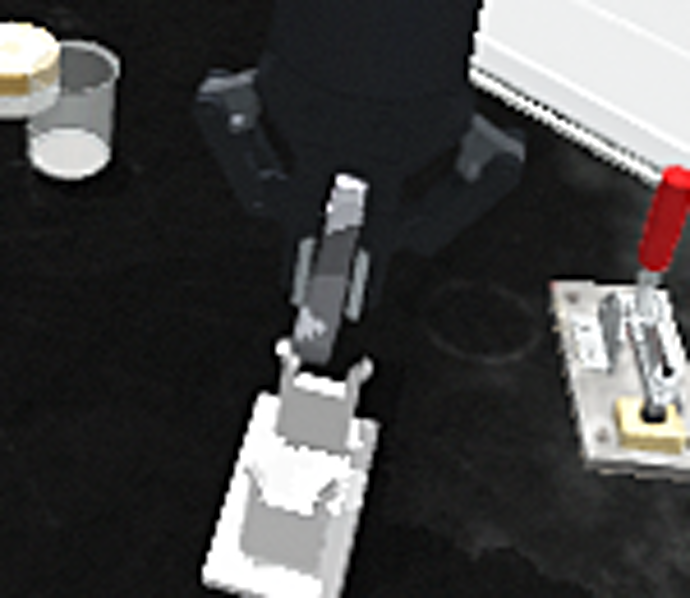

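```bash
python3 - <<'E'
from st import *
c=calibration("scene");d=calibration("side");Q=R.from_euler("z",Y).as_matrix()
for n,cc,ox,oy,k,pts in(("scene",c,200,150,6,((135,186),(188,228),(298,187))),("side",d,190,150,5.5,((192,352),(310,386),(374,344),(258,305)))):
    print(n,[(Q.T@(onz(cc,(ox+u/k-.5,oy+v/k-.5),.052)-S)*1e3).round(1)[:2].tolist() for u,v in pts])
E
python3 -m crank '[[0,0.5,30,0,0,0.2,0],[0,0,30,0,0,0,0],[0,0,20,0,0,0,0],[0,0,10,0,0,0,0],[0,0,5,0,0,0,0],[0,0,1.5,0,0,0,0],[0,0,0,0,0,0,0],[0,0,0,0,0,0,0]]'
python3 - <<'E'
from h import *
i=read_camera("side");crop(i,220,100,160,110,4.8,"pics/d13r.png")
i=read_camera("scene");crop(i,270,170,150,130,4.6,"pics/s13r.png")
E
```

```text
scene [[39.0, 29.2], [-5.3, 27.0], [-7.1, -32.3]]
side [[53.9, -35.1], [53.3, 25.3], [6.4, 28.6], [0.9, -36.0]]
clock: 21.25
tcp_pos: [0.4683, -0.2878, 0.2088]
orientation: [0.0, -0.137, 0.991, -0.0]
wrist_force: [-0.1, -0.6, -1.0]
finger_gap: 0.0146
```

View pics/d13r.png

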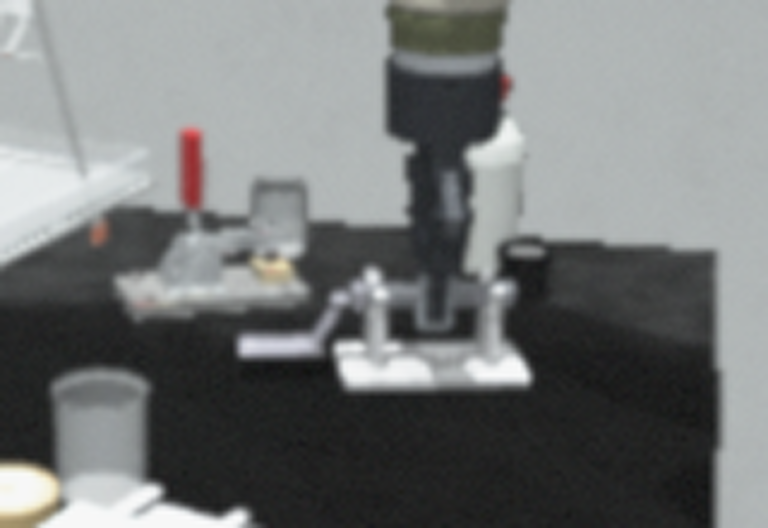

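View pics/s13r.png

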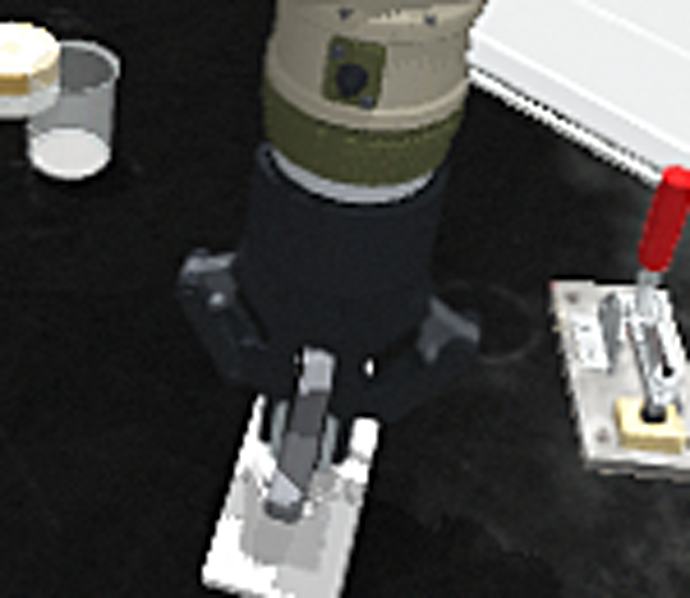

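The lifter is between the cheeks, about 1.5 mm above the notch floor. I'll lower it the rest of the way and release.

```bash
python3 -m crank '[[0,0,1,0,0,0,0],[0,0,1,0,0,0,0],[0,0,0,0,0,0,0],[0,0,0,0,0,0,0.1],[0,0,0,0,0,0,0.2],[0,0,0,0,0,0,0.5],[0,0,0,0,0,0,1],[0,0,0,0,0,0,1]]'
python3 -m crank '[[0,0,0,0,0,0,1],[0,0,0,0,0,0,1],[0,0,-15,0,0,0,1],[0,0,-40,0,0,0,1],[0,0,-58,0,0,0,1],[0,0,0,0,0,0,1],[0,0,0,0,0,0,1],[0,0,0,0,0,0,1]]'
python3 - <<'E'
from h import *
import json
c=calibration("wrist");i=read_camera("wrist");cv2.imwrite("pics/w14.png",i)
c["extrinsics"]=np.array(c["extrinsics"]).tolist();json.dump(c,open("w14.json","w"))
crop(i,185,90,140,215,2.7,"pics/w14a.png")
i=read_camera("side");crop(i,220,100,160,110,4.8,"pics/d14r.png")
E
```

```text
clock: 22.35
tcp_pos: [0.468, -0.2876, 0.206]
orientation: [-0.0, -0.137, 0.991, 0.0]
wrist_force: [-0.7, 0.5, 0.4]
finger_gap: 0.0708
clock: 23.35
tcp_pos: [0.4676, -0.2872, 0.3181]
orientation: [-0.001, -0.137, 0.991, 0.001]
wrist_force: [0.5, -0.4, -0.1]
finger_gap: 0.0853
```

View pics/w14a.png

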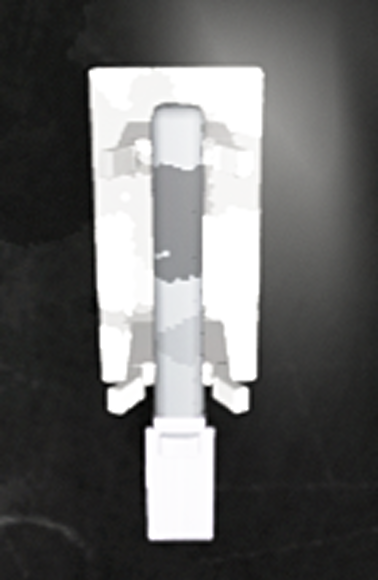

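View pics/d14r.png

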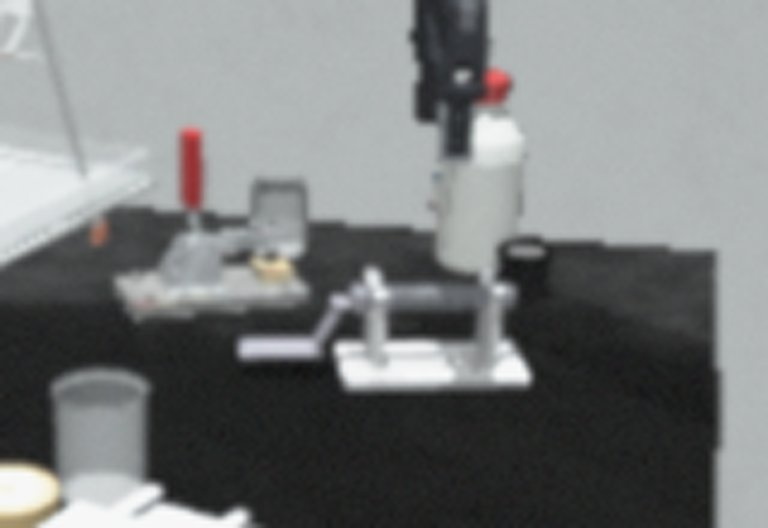

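The lifter is back in the notches, released, with the blade pointing the same way. I'll measure it, then take one wrist view of the stand from above.

```bash
python3 - <<'E'
from h import *
import json
c=json.load(open("w14.json"));f=lambda u,v,z: onz(c,(185+u/2.7-.33,90+v/2.7-.33),z)
H=f(177,103,.059);T=f(180,540,.019);print("rear",H.round(4),"(before .4146,-.3031) tip",T.round(4),"(before .5895,-.2535)")
E
python3 -m crank '[[0,0,-40,0,0,0,1],[-31,41,-40,0,0,0,1],[-31,41,0,0,0,0,1],[-31,41,0,0,0,0,1],[-31,41,0,0,0,0,1],[-31,41,0,0,0,0,1],[-31,41,0,0,0,0,1],[-32,43,0,0,0,0,1]]'
python3 -m crank '[[0,0,0,0,0,0,1],[0,0,0,0,0,0,1],[0,0,0,0,0,0,1],[0,0,0,0,0,0,1],[0,0,0,0,0,0,1],[0,0,0,0,0,0,1],[0,0,0,0,0,0,1],[0,0,0,0,0,0,1]]'
python3 - <<'E'
from h import *
import json
c=calibration("wrist");i=read_camera("wrist");cv2.imwrite("pics/w15.png",i)
c["extrinsics"]=np.array(c["extrinsics"]).tolist();json.dump(c,open("w15.json","w"))
E
```

```text
rear [ 0.4151 -0.3036  0.059 ] (before .4146,-.3031) tip [ 0.5895 -0.2538  0.019 ] (before .5895,-.2535)
clock: 24.45
tcp_pos: [0.5993, 0.0493, 0.3965]
orientation: [-0.001, -0.137, 0.991, 0.0]
wrist_force: [0.6, -1.0, 0.1]
finger_gap: 0.0853
clock: 25.45
tcp_pos: [0.5989, 0.0477, 0.3976]
orientation: [0.0, -0.137, 0.991, 0.0]
wrist_force: [-0.1, -0.5, -0.1]
finger_gap: 0.0854
```

View pics/w15.png

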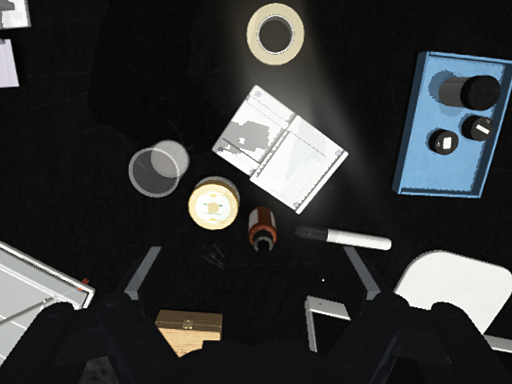

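```bash
python3 - <<'E'
from h import *
i=cv2.imread("pics/w15.png");crop(i,205,80,150,140,4.2,"pics/w15a.png")
E
```

```text
(no output)
```

View pics/w15a.png

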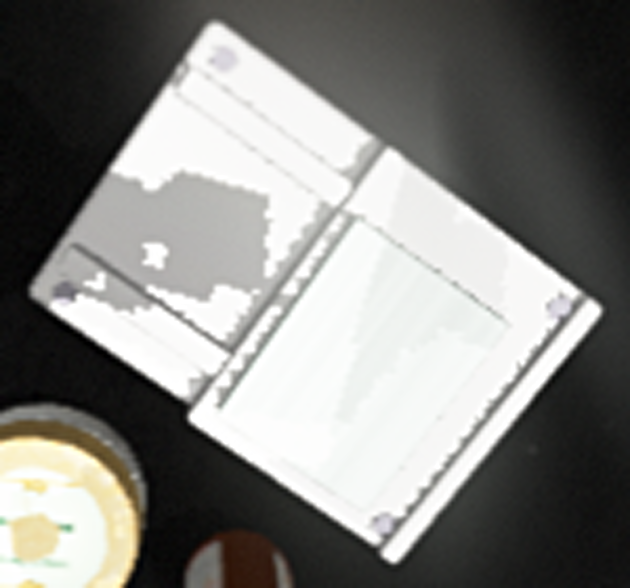

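```bash
python3 - <<'E'
from st import *
import json
c=json.load(open("w15.json"));Q=R.from_euler("z",Y).as_matrix()
f=lambda u,v,z:(Q.T@(onz(c,(205+u/4.2-.4,80+v/4.2-.4),z)-S)*1e3).round(1)
print("step ends",f(388,150,.044),f(192,413,.044)); k=[f(*p,.052) for p in((352,215),(508,322),(368,510),(220,408))];print("carrier",k,np.mean(k,0))
f2=lambda u,v,z: onz(c,(u,v),z).round(4)
print("can lid",f2(484,92,.062),"spec b",f2(443,141,.024),"a",f2(479,127,.021))
s=get_state();print(s["clock"],s["wrist_force"])
E
```

```text
step ends [-1.2 43.3 44. ] [ -4.4 -43.1  44. ]
carrier [array([-0.7, 25.1, 52. ]), array([49.4, 25.1, 52. ]), array([ 49.7, -37.7,  52. ]), array([ -0.3, -35.8,  52. ])] [24.525 -5.825 52.   ]
can lid [0.4532 0.2549 0.062 ] spec b [0.5119 0.2611 0.024 ] a [0.483  0.2998 0.021 ]
25.5 [0.06615071 0.3915166  0.13756131]
```

All checks pass: the carrier is flat about 25 mm past the step and 6 mm off the midline, the lifter is home to within 1 mm, and the can is upright in the tray. Handing in.

```bash
python3 -c "
from workcell import *
print(hand_in())"
```

```text
the job is handed in; nothing more can be done
None
```

The job is done and handed in at about 25.5 s; no verdict was reported. I moved the can upright to the tray's free half. Then I slid the lifter's blade about 17 mm under the carrier, raised the tip in an arc until the carrier went over the step, and laid the lifter back in its rest.

**Last checks:**
- **Carrier:** it lies flat and face down on the upper shelf, about 25 mm past the step and about 6 mm off the midline. It measured 50 × 63 mm as seen from above.
- **Lifter:** it is back within about 1 mm of where it started, blade pointing the same way, released.
- **Can and the other pieces:** the can stands upright, about 42 mm along the tray from its centre and within 10 mm across, clear of both specimens. The specimens, bottle, pot, beaker, tape and marker show no visible shift.
- **Robot:** it was clear of everything, and the wrist force was near zero.

**One disagreement:** rough corner readings put the carrier's centre at about 18 mm past the step in the scene camera and about 28 mm in the side camera. The overhead wrist view settled it at about 25 mm. All three are inside the 10 to 50 mm limit.

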